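# Check a microcentrifuge rotor by hand, then press its lid home and hold it

## Robot

A 6-joint arm with a two-finger parallel gripper is mounted at the origin on the work surface. World frame = base frame: x ahead of the robot, y to its left, z up, the work surface at z = 0. Lengths are in m, angles in rad, forces in N, time in s.
With the tool pointing down it reaches from about 0.35 to 0.725 m from the base axis. Payload 4.3 kg.
Tool frame: the origin (TCP) lies on the front face of the gripper's body, between the roots of the fingers; the fingertips stand 73 mm ahead of it and the grasp point (between the pads) lies 54 mm ahead of it (r.tips_ahead is the distance from the TCP to the fingertips, in m); z points along the fingers, y is the direction in which the jaws open and shut (so a half turn about z gives the same grasp; the last joint's range is limited). The gripper opens to 85 mm and grips with 20 to 120 N. Pads are 22 mm wide; open, the fingers measure 114 mm over their backs; the gripper's body (76 mm by 85 mm) begins 54 mm behind the grasp point. The pads swing forward as they close: fully open they stand 13 mm farther back than shut.
Start: joints at [-1.398, 0.377, 0.081, 1.274, 0, 1.46], TCP at [0.16, -0.552, 0.304] pointing down, gripper open.
Joint ranges: [-2.72, 2.72], [-0.84, 1.66], [-1.02, 1.22], [-1.77, 2.12], [-1.37, 1.28], [-3.14, 3.14]. Speed limits (rad/s): [2.57, 2.57, 3.14, 3.14, 3.14, 3.14].

## Interface

Orientations are given as a rotation vector (axis times angle).
In Python, from cell import r gives the robot as it stands. The module is installed in compiled form; this text tells all that it offers.
- The arm moves only by the tool servo_tool, never from a script. Its argument "series" is a list that holds one entry, the list of rows, each a list of 5 numbers: the shift along the tool's x, y, z in cm, then the turn about the tool's z in rad, then the gripper command: -1 is fully open, 1 is shut, values between are in proportion. In form: [[[x, y, z, twist, claw], ...]]. A call has exactly 10 rows; each row is the pose to reach, as a shift and turn from the pose commanded when the call began, along the tool's axes at that moment; what a row does not reach only later rows make up. A row lasts 1/8 s, in which the tool goes at most 62.5 mm and 10.7 degrees, less where a joint would pass 70% of its speed; a pose out of reach is approached as far as the arm can. A call with a gripper value outside its range is refused whole. The fingers move at their own pace and stop on an object; the grip force is fixed at half the most. Time passes only in rows, so rows that repeat a pose let the fingers close, or fill a call up. It gives the time, the measured TCP pose, the force and the opening at its end, in the units of the state.
- r.get_state(): the state, without advancing time (a new reading comes with each control period).
- r.camera(name): name is "side" or "top" or "wrist"; returns a dict with "frame" (480x640x3 uint8, red, green, blue), "vertical_fov" (degrees; the focal length in pixels is half the picture's height over the tangent of half this angle, whatever the lens; pixels are square), "cx", "cy" (the principal point, pixels), "k1" (the pictures are not rectified: a ray, as slopes to the right and down, at radius r is drawn at 1 + k1 r^2 times it, then the intrinsics apply), "extrinsics" (4x4, takes a point from camera to world coordinates). Camera axes: x right, y down, z forward; pixel columns grow to the right and rows downward; lengths in m; the calibration is good to about 2 mm. A picture is of the moment at which its call begins. There is no depth.
- r.sign_off(): hands the job in, once; it reports no verdict.
The state is a dict: "time": time; "q": joint angles; "joint_velocities": joint speeds; "joint_torque": joint torques, N m; "tool_pos": TCP position; "tool_rot": TCP orientation; "contact_force": force on the tool from outside, world axes, zero at the start; "ft_torque": the same for the moment, N m; "gripper_width": opening from 0.0 (shut) to 1.0 (fully open).
Only numpy, scipy, OpenCV 4.12 (cv2) and the standard library are available. Lean on these libraries where they do the work, as an engineer would, in place of code of your own. Each camera call takes 0.05 s, during which the arm holds its last target.

## Task

Get the loaded rotor of the open microcentrifuge ready to run: first push it slowly round by hand through one full turn, either way, to see that it runs free with its tubes in, then take the rotor lid off the bench and press it down onto the rotor's hub until it snaps fully home. Finish still pressing firmly down on the seated lid (do not let go or back off), and leave everything else on the bench where it is.

Things in the scene. Friction and masses are not known exactly. Their poses are not given: they have to be found in the camera images.
- centrifuge: Fixed microcentrifuge, white top, grey body. Origin on the bench under the rotor axis, z up. Casing 220 mm wide along y, control panel at -x (160 mm from the axis), flat deck 145 mm high with a round 160 mm chamber opening about the axis. At +x its chamber lid stands open: white panel 212 mm wide, leaning back from a hinge 137 mm from the axis, top 350 mm above the bench.
- rotor (a joint): Angle of the rotor about its upright axis in rad, counted on over whole turns, growing counter-clockwise seen from above; starts within 0.25 of 0. Turns endlessly both ways, drags with about 0.03 N m (1 N at a tube cap) and stops at once when left. 6 rad/s counts as flung, not turned by hand.
- rotor_top (a point): On the rotor's axis in the plane of its rim, 150 mm above the bench; axes turn with the rotor. Dark rotor, 128 mm diameter, rim from radius 57 to 64 mm, inside it a flat dish 14 mm below the rim. Twelve wells at 36 mm radius: four hold capped tubes, two neighbours (red, white) and opposite two (blue, white), the rest are empty holes in the dish.
- red_cap (a point): Middle of the red tube cap, 34 mm from the axis, 8 mm below the rim plane; 13.6 mm diameter, leaning 20 degrees to the axis, rising from the dish to 1 mm below the rim plane. Fixed to the rotor, strong enough to push it round. The next cap counter-clockwise (white) is 30 degrees on; clockwise of the red cap the dish between hub and rim is free for 150 degrees.
- hub_top (a point): Top of the rotor's central hub, on its axis, 21 mm above the rim plane. Dark upright post 19 mm in diameter, from the dish up, with a tapered nose; four steel spring balls in it, 12 mm above the rim plane, stick out to 28 mm diameter and catch the lid.
- lid: Loose rotor lid, 110 g, blue-grey, right way up. Origin: centre of its underside (skirt edge), z up. Disc 128 mm diameter, top at 11.5 mm; boss 48 mm diameter, flat top at 27 mm; lip 23 mm inside takes the hub, any yaw. Set on the hub it rests on the balls 13 mm above home; a push of about 10 N snaps it down onto the rim. Home: underside in the rim plane, centred on the axis; it then has 2 mm of upward play.
- lid_knob (a point): Middle of the lid's black knob: upright cylinder of 26 mm diameter from 27 to 51 mm above the lid's underside, flat top; this point is at 39 mm on the lid's axis.
- microplate: Bystander: white 96-well plate, 86 x 128 x 14 mm, origin under its centre.
- vial_red: Bystander: small glass vial with red content, white cap, 28 mm diameter, 57 mm high, origin under its centre.
- vial_clear: Bystander: like vial_red, clear.
- vial_amber: Bystander: like vial_red, amber.
- vial_cap: Bystander: loose white screw cap, 25 mm diameter, 12 mm high.
- marker_pen: Bystander: red and white marker pen lying along its x, 138 mm long, 11 mm thick, origin under its middle.
- tip_box: Bystander: blue box of pipette tips, 84 x 122 x 58 mm, origin under its centre.
- tube_rack: Bystander: orange tube rack, 65 x 150 x 43 mm, origin under its centre.

How it is judged:
By the outcome, as a careful person would: the job done as asked, in the order asked, and still so for the second after the job is handed in, while the arm keeps its last pose, push and grip.
It also fails if it takes over 72 s, if anything falls off the work surface, if the arm or the gripper's body presses on something with over 40 N, if the wrist force passes 120 N, or if a joint passes its speed limit or range.

## Working session

There is one attempt and no reset: what is moved stays moved. The work goes in short steps, Python scripts to look and compute and a tool call to move; the robot and the scene stay as the last step left them, time stands still between calls to the robot, and variables do not carry over. Pictures are saved under pics/ and viewed, and the job is handed in when it is done.

Besides the shell and the picture viewer there is one more tool, called after "Request:" by a JSON object that holds its "op" and its "data", one argument or row to a line. servo_tool: Moves the arm, as the interface text tells. Its arguments: {"type":"object","properties":{"series":{"type":"array"}},"required":["series"]}

```bash
mkdir -p pics; cat > h.py <<'E'
import numpy as np, cv2
from cell import r
from scipy.spatial.transform import Rotation as R
def shot(n,f):
    c=r.camera(n); cv2.imwrite(f'pics/{f}.png',c['frame'][:,:,::-1]); 
    np.savez(f'pics/{f}.npz',**c); return c
def load(f): return dict(np.load(f'pics/{f}.npz'))
def K(c):
    f=240/np.tan(np.radians(float(c['vertical_fov']))/2); return f,float(c['cx']),float(c['cy']),float(c['k1'])
def ray(c,u,v):
    f,cx,cy,k=K(c); d=np.array([(u-cx)/f,(v-cy)/f]); s=d.copy()
    for _ in range(30): s=d/(1+k*(s@s))
    T=c['extrinsics']; return T[:3,3],T[:3,:3]@np.array([s[0],s[1],1])
def onz(c,u,v,z):
    o,d=ray(c,u,v); return o+d*(z-o[2])/d[2]
def proj(c,p):
    f,cx,cy,k=K(c); T=c['extrinsics']; q=T[:3,:3].T@(np.asarray(p)-T[:3,3]); s=q[:2]/q[2]; s=s*(1+k*(s@s)); return f*s[0]+cx,f*s[1]+cy
E
python3 - <<'E'
from h import *
s=r.get_state(); print(s, r.tips_ahead)
print(R.from_rotvec(s['tool_rot']).as_matrix().round(3))
for n in('side','top','wrist'):
    c=shot(n,n+'0'); print(n,c['extrinsics'].round(3),c['vertical_fov'],c['k1'],c['cx'],c['cy'])
E
```

```text
{'time': 0.0, 'q': array([-1.39829782e+00,  3.78084370e-01,  7.96121500e-02,  1.27440522e+00,
        9.84478168e-06,  1.46047375e+00]), 'joint_velocities': array([-0.00138273, -0.00022086, -0.00072657, -0.00117112,  0.00059747,
        0.00019249]), 'joint_torque': array([ 1.59536417e-04, -4.63606632e+01,  2.69873983e+01,  2.08303181e-02,
       -2.90167300e-04, -6.23004714e-08]), 'tool_pos': array([ 0.16036934, -0.55164634,  0.30294324]), 'tool_rot': array([-3.10817419e+00, -4.42481947e-01,  8.60967537e-05]), 'contact_force': array([ 0.55216151, -0.00806307, -1.05069074]), 'ft_torque': array([-0.04034157, -0.0073245 ,  0.01549962]), 'gripper_width': 1.000979795005944} 0.0726
[[ 0.96   0.279 -0.   ]
 [ 0.279 -0.96   0.002]
 [ 0.    -0.002 -1.   ]]
side [[-0.96  -0.166  0.227  0.353]
 [-0.281  0.543 -0.792  0.799]
 [ 0.008 -0.823 -0.567  0.683]
 [ 0.     0.     0.     1.   ]] 49.98185723973375 -0.10074529108780535 319.18755880284795 243.18811842593473
top [[ 1.000e-03 -9.840e-01  1.760e-01  3.570e-01]
 [-1.000e+00 -3.000e-03 -1.000e-02  5.100e-02]
 [ 1.000e-02 -1.760e-01 -9.840e-01  1.201e+00]
 [ 0.000e+00  0.000e+00  0.000e+00  1.000e+00]] 55.82647486095861 -0.052035479780117064 315.9206639939438 243.3749143151795
wrist [[ 0.278 -0.927 -0.25   0.224]
 [-0.96  -0.269 -0.071 -0.533]
 [-0.001  0.26  -0.966  0.373]
 [ 0.     0.     0.     1.   ]] 61.56491222353575 0.02982086334800762 327.2219127268924 239.30764518967845
```

View pics/top0.png

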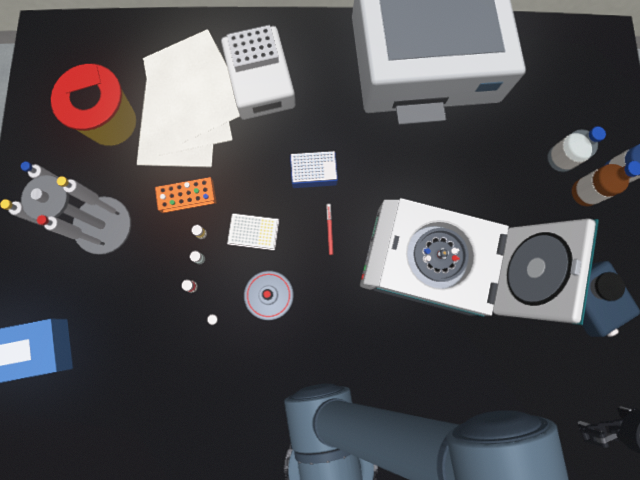

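View pics/side0.png

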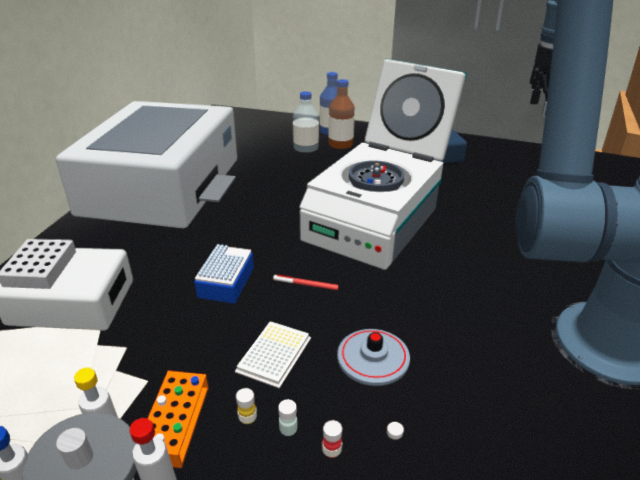

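View pics/wrist0.png

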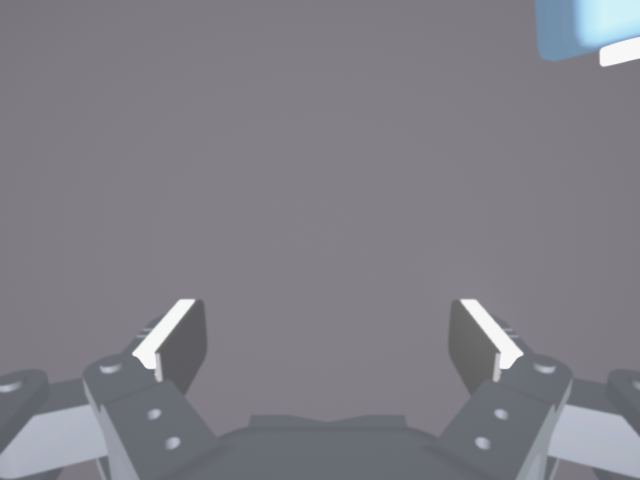

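The top view shows the lid at about (268,295) and the rotor at (440,254), with the centrifuge's hinge side facing image right. The side view shows the lid at (374,355) and the rotor at (376,176). The wrist view shows only bench.

```bash
python3 - <<'E'
from h import *
t=load('top0'); s=load('side0')
for c,nm,(x,y) in((t,'t',(370,180)),(t,'tl',(228,250)),(s,'s',(320,140)),(s,'sl',(320,310))):
    f=c['frame'][y:y+(140 if nm=='t' else 90),x:x+(140 if nm=='t' else 110),::-1]
    cv2.imwrite(f'pics/crop_{nm}.png',cv2.resize(f,None,fx=5 if nm!='t' else 4,fy=5 if nm!='t' else 4,interpolation=cv2.INTER_CUBIC))
    hsv=cv2.cvtColor(np.ascontiguousarray(f),cv2.COLOR_BGR2HSV)
    m=(((hsv[...,0]<8)|(hsv[...,0]>172))&(hsv[...,1]>130)&(hsv[...,2]>80)).astype('uint8')
    n,l,st,ce=cv2.connectedComponentsWithStats(m)
    for i in range(1,n):
        if st[i,4]>3: print(nm,'red',st[i],ce[i]+[x,y])
E
```

```text
t red [82 75  7  6 31] [454.5483871  257.61290323]
tl red [101   0   4   5  18] [330.5        251.77777778]
tl red [35 41  8  7 44] [266.54545455 293.77272727]
s red [61 25  5  8 25] [383.12 168.8 ]
s red [53 34  7  3 14] [376.         175.21428571]
sl red [22 21 27 45 88] [351.32954545 353.09090909]
sl red [50 21 13 10 92] [375.40217391 335.47826087]
sl red [ 48  24  38  44 103] [393.23300971 361.7184466 ]
```

View pics/crop_t.png

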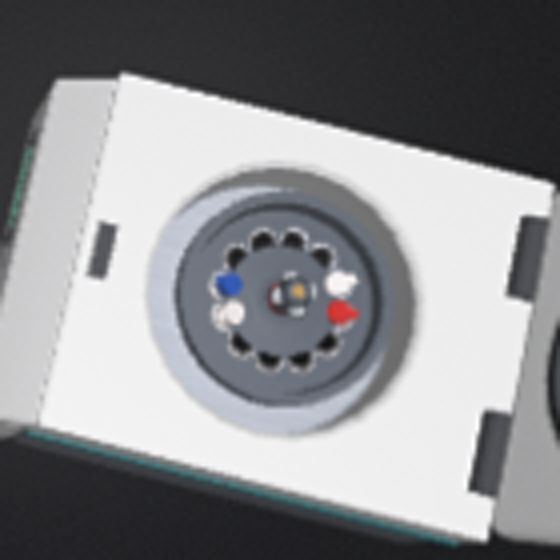

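View pics/crop_tl.png

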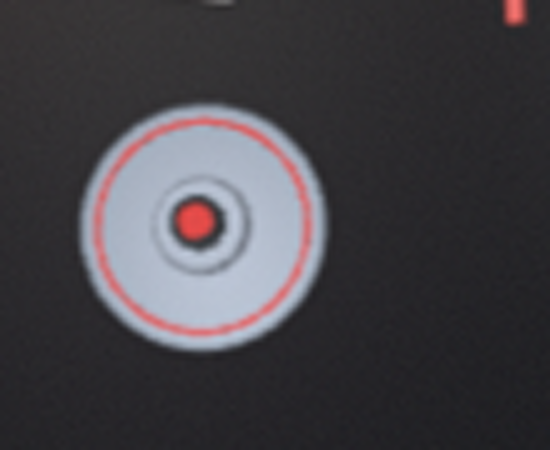

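View pics/crop_s.png

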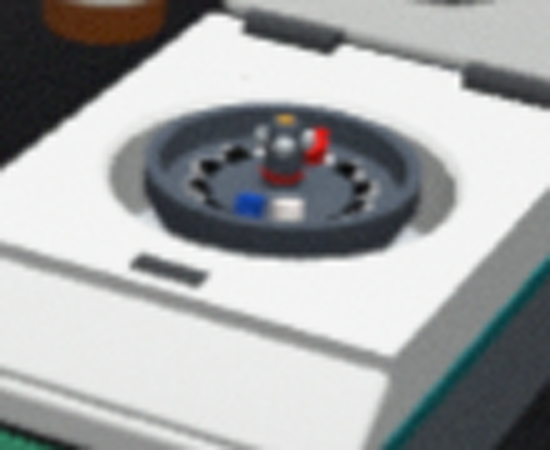

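View pics/crop_sl.png

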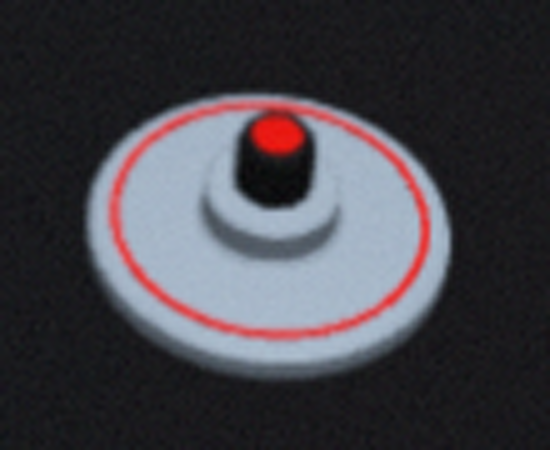

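```bash
python3 - <<'E'
from h import *
t=load('top0'); s=load('side0')
print('lid disc',onz(t,268.5,295.4,.0115),'knob',onz(t,266.55,293.77,.051),'side knob',onz(s,375.4,335.5,.051))
# side ring
f=s['frame'][310:400,320:430,::-1]; hsv=cv2.cvtColor(np.ascontiguousarray(f),cv2.COLOR_BGR2HSV)
print('hub top',onz(t,444.2,252.7,.171),'side',onz(s,376.7,163.4,.171))
print('redcap',onz(t,454.5,257.6,.145),onz(s,383.1,168.8,.145))
print('blue',onz(t,370+229/4,180+285/4,.145),onz(s,320+250/5,140+205/5,.145))
# white deck corner edges for orientation; rim outer ellipse by side: left,right,
for n,p in dict(l=(145,170),r_=(420,182),top=(285,103)).items(): print(n,onz(s,320+p[0]/5,140+p[1]/5,.150))
# panel/hinge deck corners top view: 
for p in((122,72),(553,183),(490,541),(40,428)): print(onz(t,370+p[0]/4,180+p[1]/4,.145))
E
```

```text
lid disc [0.43163471 0.16257944 0.0115    ] knob [0.43326694 0.16386346 0.051     ] side knob [0.43395834 0.15835448 0.051     ]
hub top [ 0.52040736 -0.25700087  0.171     ] side [ 0.5222846  -0.26108865  0.171     ]
redcap [ 0.5127896  -0.28893007  0.145     ] [ 0.51095853 -0.29088481  0.145     ]
blue [ 0.52793169 -0.22425922  0.145     ] [ 0.52802635 -0.22110214  0.145     ]
l [ 0.57907639 -0.23089724  0.15      ]
r_ [ 0.45702684 -0.25706033  0.15      ]
top [ 0.53148277 -0.31995132  0.15      ]
[ 0.6583809 -0.1646708  0.145    ]
[ 0.59074246 -0.42506278  0.145     ]
[ 0.37697778 -0.37202714  0.145     ]
[ 0.44316785 -0.10963167  0.145     ]
```

Request:
{"op": "servo_tool", "data": {
  "series": [
    [[2.5,-5,0,-0.18,1],[5,-10,0,-0.36,1],[7.5,-15,0,-0.54,1],[10,-20,0,-0.72,1],[14,-22,0,-0.9,1],[18,-24,0,-1.08,1],[22,-25.5,0,-1.2,1],[26.5,-26.9,0,-1.288,1],[26.5,-26.9,0,-1.288,1],[26.5,-26.9,0,-1.288,1]]
  ]
}}

```text
time: 1.4
tool_pos: [0.3395, -0.2199, 0.3036]
tool_rot: [-2.221, -2.221, 0.001]
contact_force: [-0.0, -0.2, -0.4]
gripper_width: 0.002
```

Request:
{"op": "servo_tool", "data": {
  "series": [
    [[-0.5,3,0,0,1],[-1,6,0,0,1],[-2,9,0,0,1],[-3,12,0,0,1],[-4,15,0,0,1],[-4,17,0,0,1],[-4,18,0,0,1],[-4,18,0,0,1],[-4,18,0,0,1],[-4,18,0,0,1]]
  ]
}}

```text
time: 2.65
tool_pos: [0.5192, -0.2599, 0.3041]
tool_rot: [-2.222, -2.221, 0.0]
contact_force: [0.2, 0.3, 1.0]
gripper_width: 0.001
```

```bash
python3 - <<'E'
from h import *
c=shot('wrist','w1'); t=shot('top','t1'); print(r.get_state()['tool_pos'],c['extrinsics'].round(3))
E
```

```text
[ 0.51942592 -0.25988657  0.30413571] [[ 1.    -0.001 -0.001  0.52 ]
 [-0.001 -0.966 -0.26  -0.193]
 [-0.001  0.26  -0.966  0.374]
 [ 0.     0.     0.     1.   ]]
```

View pics/w1.png

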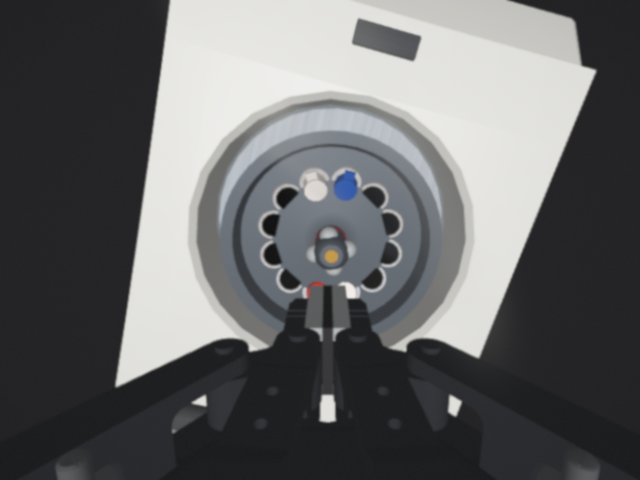

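```bash
python3 - <<'E'
from h import *
c=shot('side','s1')
f=c['frame'][20:220,280:480,::-1]; cv2.imwrite('pics/s1c.png',cv2.resize(f,None,fx=3,fy=3,interpolation=cv2.INTER_CUBIC))
for p in [(0,0,0),(0,0,-.073),(.05,0,-.0),(-.05,0,0),(0.03,0,-.04),(-.03,0,-.04)]:
    q=np.array(proj(c,np.array([.5194,-.2599,.3041])+p)); print(p,((q-[280,20])*3).round())
w=load('w1')
print('hub',onz(w,331,256,.171),'red',onz(w,316,290,.146),'blue',onz(w,346,187,.146),'w1',onz(w,316,189,.146),'w2',onz(w,347,290,.146))
print('tip w',onz(w,305,287,.23),onz(w,350,287,.23))
# rim inner edge circle estimates in w1
g=cv2.cvtColor(w['frame'],cv2.COLOR_RGB2GRAY)
print(onz(w,219,235,.15),onz(w,443,235,.15),onz(w,331,131,.15))
# dish holes row pairs
L=[(288,197),(273,225),(273,253),(290,279)];Rr=[(373,197),(388,224),(388,253),(372,279)]
P=np.array([onz(w,*p,.136) for p in L+Rr]); print(P.round(4))
A=np.c_[2*P[:,:2],np.ones(8)];x=np.linalg.lstsq(A,(P[:,:2]**2).sum(1),rcond=None)[0]; print(x[:2],np.sqrt(x[2]+x[0]**2+x[1]**2))
E
```

```text
(0, 0, 0) [306. 262.]
(0, 0, -0.073) [299. 358.]
(0.05, 0, -0.0) [238. 255.]
(-0.05, 0, 0) [376. 270.]
(0.03, 0, -0.04) [262. 310.]
(-0.03, 0, -0.04) [343. 320.]
hub [ 0.52179433 -0.25724257  0.171     ] red [ 0.51294084 -0.28667871  0.146     ] blue [ 0.53045495 -0.22418858  0.146     ] w1 [ 0.51346025 -0.22530155  0.146     ] w2 [ 0.53174182 -0.28669503  0.146     ]
tip w [ 0.5113503  -0.25110911  0.23      ] [ 0.52855553 -0.25112552  0.23      ]
[ 0.45775909 -0.25114647  0.15      ] [ 0.58611324 -0.25128256  0.15      ] [ 0.52188919 -0.19364663  0.15      ]
[[ 0.4965 -0.2315  0.136 ]
 [ 0.4869 -0.2485  0.136 ]
 [ 0.4863 -0.2663  0.136 ]
 [ 0.4964 -0.2833  0.136 ]
 [ 0.547  -0.2315  0.136 ]
 [ 0.5566 -0.248   0.136 ]
 [ 0.5573 -0.2663  0.136 ]
 [ 0.5479 -0.2834  0.136 ]]
[ 0.52185328 -0.25775848] 0.03634536661569762
```

View pics/s1c.png

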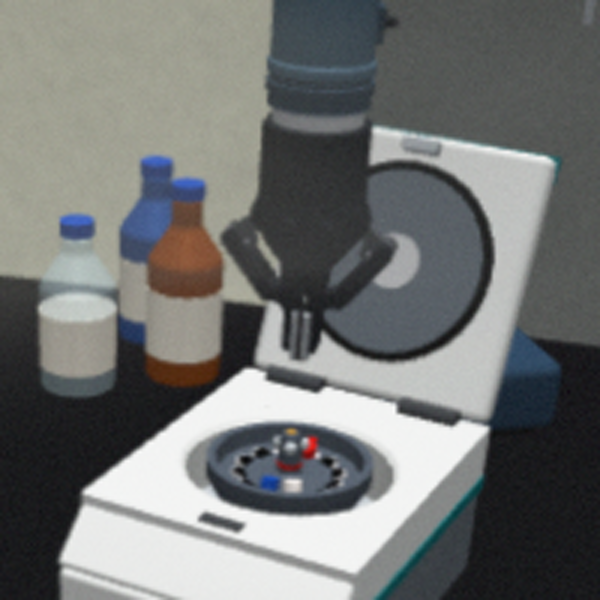

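Request:
{"op": "servo_tool", "data": {
  "series": [
    [[0.1,-1.6,0,0,1],[0.2,-3.2,0,0,1],[0.2,-3.2,2,0,1],[0.2,-3.2,4,0,1],[0.2,-3.2,6,0,1],[0.2,-3.2,7.5,0,1],[0.2,-3.2,8.3,0,1],[0.2,-3.2,8.8,0,1],[0.2,-3.2,9.05,0,1],[0.2,-3.2,9.05,0,1]]
  ]
}}

```text
time: 4.05
tool_pos: [0.4881, -0.2581, 0.2137]
tool_rot: [2.221, 2.221, 0.0]
contact_force: [-0.1, -0.4, 0.7]
gripper_width: 0.0
```

```bash
cat > arc.py <<'E'
from h import *
import sys
# arc.py endtheta rows startcall dtheta : prints offsets (tool x,y cm) about axis from given theta
def arc(t0,d,n=10,Rr=3.5):
    th=t0+d*np.arange(1,n+1)
    print(round(t0,3),'->',round(th[-1],3),[[round(Rr*(np.sin(a)-np.sin(t0)),2),round(Rr*(np.cos(a)-np.cos(t0)),2)] for a in th])
E
python3 - <<'E'
from arc import *
s=r.get_state(); print(s['tool_pos'],s['contact_force'])
c=shot('wrist','w2')
for k in range(6): arc(np.pi+1.25*k,.125)
E
```

```text
[ 0.48807747 -0.25805432  0.21368888] [-0.12396343 -0.40265103  0.72567347]
3.142 -> 4.392 [[np.float64(-0.44), np.float64(0.03)], [np.float64(-0.87), np.float64(0.11)], [np.float64(-1.28), np.float64(0.24)], [np.float64(-1.68), np.float64(0.43)], [np.float64(-2.05), np.float64(0.66)], [np.float64(-2.39), np.float64(0.94)], [np.float64(-2.69), np.float64(1.26)], [np.float64(-2.95), np.float64(1.61)], [np.float64(-3.16), np.float64(1.99)], [np.float64(-3.32), np.float64(2.4)]]
4.392 -> 5.642 [[np.float64(-0.11), np.float64(0.42)], [np.float64(-0.17), np.float64(0.86)], [np.float64(-0.17), np.float64(1.29)], [np.float64(-0.12), np.float64(1.73)], [np.float64(-0.02), np.float64(2.15)], [np.float64(0.14), np.float64(2.56)], [np.float64(0.35), np.float64(2.95)], [np.float64(0.6), np.float64(3.3)], [np.float64(0.89), np.float64(3.62)], [np.float64(1.23), np.float64(3.91)]]
5.642 -> 6.892 [[np.float64(0.37), np.float64(0.24)], [np.float64(0.76), np.float64(0.43)], [np.float64(1.17), np.float64(0.57)], [np.float64(1.6), np.float64(0.66)], [np.float64(2.04), np.float64(0.7)], [np.float64(2.47
[... 690 characters left out ...]
.float64(-1.16)], [np.float64(-0.89), np.float64(-1.49)], [np.float64(-1.22), np.float64(-1.78)], [np.float64(-1.58), np.float64(-2.02)], [np.float64(-1.97), np.float64(-2.22)], [np.float64(-2.38), np.float64(-2.37)], [np.float64(-2.8), np.float64(-2.46)], [np.float64(-3.24), np.float64(-2.51)]]
9.392 -> 10.642 [[np.float64(-0.44), np.float64(0.01)], [np.float64(-0.87), np.float64(0.08)], [np.float64(-1.29), np.float64(0.2)], [np.float64(-1.69), np.float64(0.37)], [np.float64(-2.07), np.float64(0.59)], [np.float64(-2.42), np.float64(0.86)], [np.float64(-2.73), np.float64(1.17)], [np.float64(-3.0), np.float64(1.51)], [np.float64(-3.22), np.float64(1.89)], [np.float64(-3.4), np.float64(2.28)]]
```

View pics/w2.png

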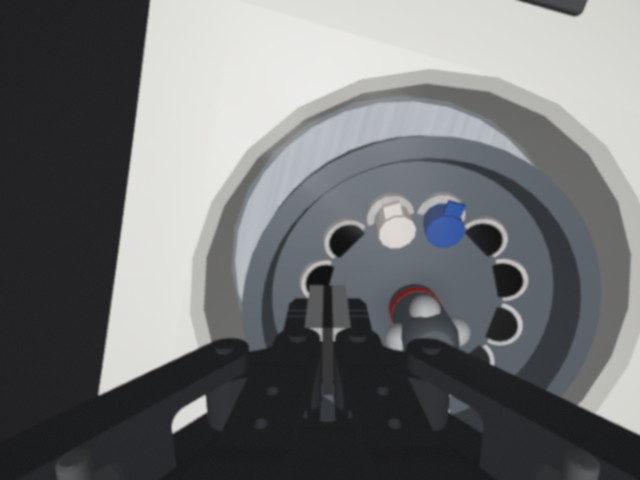

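Request:
{"op": "servo_tool", "data": {
  "series": [
    [[-0.44,-0.07,0,0,1],[-0.87,0,0,0,1],[-1.28,0.14,0,0,1],[-1.68,0.33,0,0,1],[-2.05,0.56,0,0,1],[-2.39,0.84,0,0,1],[-2.69,1.16,0,0,1],[-2.95,1.51,0,0,1],[-3.16,1.89,0,0,1],[-3.32,2.3,0,0,1]]
  ]
}}

```text
time: 5.35
tool_pos: [0.5111, -0.2911, 0.2137]
tool_rot: [2.221, 2.222, -0.0]
contact_force: [-1.8, 2.8, 3.5]
gripper_width: 0.003
```

```bash
python3 - <<'E'
from h import *
s=r.get_state(); print(s['tool_pos'],s['contact_force'],s['ft_torque'])
c=shot('wrist','w3')
E
```

```text
[ 0.51111091 -0.29108037  0.213727  ] [-1.76151919  2.82972153  3.46031065] [ 0.5284898   0.24204152 -0.02119787]
```

View pics/w3.png

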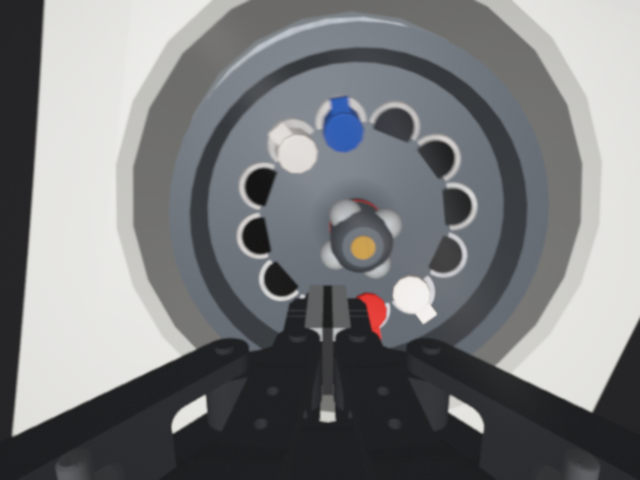

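The finger is against the red cap at (370,308), and the rotor has turned about 20° counter-clockwise. I'll carry on.

Request:
{"op": "servo_tool", "data": {
  "series": [
    [[-0.11,0.42,0,0,1],[-0.17,0.86,0,0,1],[-0.17,1.29,0,0,1],[-0.12,1.73,0,0,1],[-0.02,2.15,0,0,1],[0.14,2.56,0,0,1],[0.35,2.95,0,0,1],[0.6,3.3,0,0,1],[0.89,3.62,0,0,1],[1.23,3.91,0,0,1]]
  ]
}}

```text
time: 6.65
tool_pos: [0.5437, -0.2772, 0.2128]
tool_rot: [-2.214, -2.212, 0.014]
contact_force: [-22.6, 6.0, 16.4]
gripper_width: 0.002
```

```bash
python3 - <<'E'
from h import *
s=r.get_state(); print(s['tool_pos'],s['contact_force'],s['ft_torque'])
c=shot('wrist','w4')
E
```

```text
[ 0.54371177 -0.2771951   0.21275881] [-22.62203879   6.02959122  16.40913012] [1.24232228 4.55364951 0.26789161]
```

View pics/w4.png

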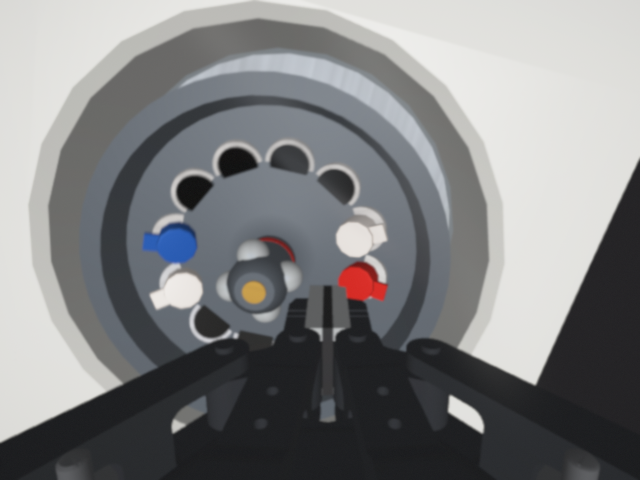

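The rotor has turned about 98°, but the finger is now pushing the cap radially (22 N), because the tool isn't turning with the rotor. I'll back off, square the finger to the tangent, and turn the tool along with the arc.

Request:
{"op": "servo_tool", "data": {
  "series": [
    [[-0.3,-0.6,0,0,1],[-0.93,-1.14,0,0,1],[-0.93,-1.14,0,0.18,1],[-0.93,-1.14,0,0.36,1],[-0.93,-1.14,0,0.54,1],[-0.93,-1.14,0,0.72,1],[-0.93,-1.14,0,0.9,1],[-0.93,-1.14,0,1.065,1],[-0.93,-1.14,0,1.065,1],[-0.93,-1.14,0,1.065,1]]
  ]
}}

```text
time: 7.95
tool_pos: [0.5388, -0.2886, 0.2133]
tool_rot: [3.04, 0.789, 0.001]
contact_force: [-0.1, -0.2, 0.8]
gripper_width: -0.004
```

```bash
python3 - <<'E'
from h import *
s=r.get_state(); print(s['tool_pos'],s['contact_force'],s['q'])
c=shot('wrist','w5')
for d in(.12,.125,.13): print([[float(round(3.5*np.sin(d*k),2)),float(round(3.5*(np.cos(d*k)-1),2)),0,-round(d*k,3),1] for k in range(1,11)])
M=R.from_rotvec(s['tool_rot']).as_matrix(); print(np.degrees(np.arctan2(M[1,0],M[0,0])))
E
```

```text
[ 0.53881146 -0.28864684  0.21334949] [-0.11143806 -0.15825567  0.82957623] [-5.95451979e-01  4.87242956e-01  1.39805072e-02  1.09676349e+00
 -2.48263406e-04  2.03834321e+00]
[[0.42, -0.03, 0, -0.12, 1], [0.83, -0.1, 0, -0.24, 1], [1.23, -0.22, 0, -0.36, 1], [1.62, -0.4, 0, -0.48, 1], [1.98, -0.61, 0, -0.6, 1], [2.31, -0.87, 0, -0.72, 1], [2.61, -1.16, 0, -0.84, 1], [2.87, -1.49, 0, -0.96, 1], [3.09, -1.85, 0, -1.08, 1], [3.26, -2.23, 0, -1.2, 1]]
[[0.44, -0.03, 0, -0.125, 1], [0.87, -0.11, 0, -0.25, 1], [1.28, -0.24, 0, -0.375, 1], [1.68, -0.43, 0, -0.5, 1], [2.05, -0.66, 0, -0.625, 1], [2.39, -0.94, 0, -0.75, 1], [2.69, -1.26, 0, -0.875, 1], [2.95, -1.61, 0, -1.0, 1], [3.16, -1.99, 0, -1.125, 1], [3.32, -2.4, 0, -1.25, 1]]
[[0.45, -0.03, 0, -0.13, 1], [0.9, -0.12, 0, -0.26, 1], [1.33, -0.26, 0, -0.39, 1], [1.74, -0.46, 0, -0.52, 1], [2.12, -0.71, 0, -0.65, 1], [2.46, -1.01, 0, -0.78, 1], [2.76, -1.35, 0, -0.91, 1], [3.02, -1.73, 0, -1.04, 1], [3.22, -2.13, 0, -1.17, 1], [3.37, -2.56, 0, -1.3, 1]]
29.094649066624054
```

View pics/w5.png

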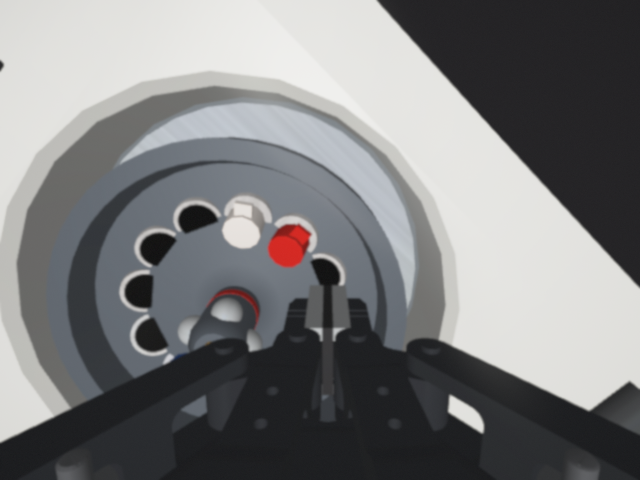

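Request:
{"op": "servo_tool", "data": {
  "series": [
    [[0.44,-0.03,0,-0.125,1],[0.87,-0.11,0,-0.25,1],[1.28,-0.24,0,-0.375,1],[1.68,-0.43,0,-0.5,1],[2.05,-0.66,0,-0.625,1],[2.39,-0.94,0,-0.75,1],[2.69,-1.26,0,-0.875,1],[2.95,-1.61,0,-1.0,1],[3.16,-1.99,0,-1.125,1],[3.32,-2.4,0,-1.25,1]]
  ]
}}

```text
time: 9.25
tool_pos: [0.5564, -0.2516, 0.2136]
tool_rot: [1.999, 2.421, -0.001]
contact_force: [0.2, -0.7, -0.7]
gripper_width: -0.005
```

```bash
python3 - <<'E'
from h import *
s=r.get_state(); print(s['tool_pos'],s['contact_force'],s['q'])
c=shot('wrist','w6')
d=s['tool_pos'][:2]-[.5218,-.2577]; print(np.hypot(*d),np.degrees(np.arctan2(d[1],d[0])))
E
```

```text
[ 0.55640322 -0.25162887  0.21355124] [ 0.15942101 -0.70528188 -0.74402202] [-5.28164216e-01  4.85379158e-01  1.14964445e-02  1.09533493e+00
 -1.01522988e-03  8.52268116e-01]
0.035131769407539586 9.951251310647875
```

View pics/w6.png

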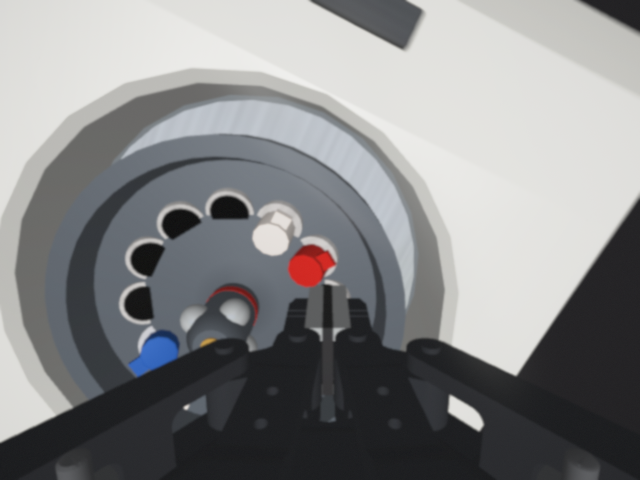

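Forces are now low (under 1 N) and the red cap sits just ahead of the finger. I'll repeat the same arc.

Request:
{"op": "servo_tool", "data": {
  "series": [
    [[0.44,-0.03,0,-0.125,1],[0.87,-0.11,0,-0.25,1],[1.28,-0.24,0,-0.375,1],[1.68,-0.43,0,-0.5,1],[2.05,-0.66,0,-0.625,1],[2.39,-0.94,0,-0.75,1],[2.69,-1.26,0,-0.875,1],[2.95,-1.61,0,-1.0,1],[3.16,-1.99,0,-1.125,1],[3.32,-2.4,0,-1.25,1]]
  ]
}}

```text
time: 10.55
tool_pos: [0.5268, -0.2226, 0.2135]
tool_rot: [0.207, 3.133, 0.001]
contact_force: [1.5, 2.5, -0.1]
gripper_width: -0.002
```

Request:
{"op": "servo_tool", "data": {
  "series": [
    [[0.44,-0.03,0,-0.125,1],[0.87,-0.11,0,-0.25,1],[1.28,-0.24,0,-0.375,1],[1.68,-0.43,0,-0.5,1],[2.05,-0.66,0,-0.625,1],[2.39,-0.94,0,-0.75,1],[2.69,-1.26,0,-0.875,1],[2.95,-1.61,0,-1.0,1],[3.16,-1.99,0,-1.125,1],[3.32,-2.4,0,-1.25,1]]
  ]
}}

```text
time: 11.8
tool_pos: [0.4898, -0.2417, 0.2133]
tool_rot: [-1.666, 2.663, 0.002]
contact_force: [-0.0, 1.0, 0.2]
gripper_width: 0.003
```

```bash
python3 - <<'E'
from h import *
s=r.get_state(); print(s['tool_pos'],s['contact_force'],s['q'])
c=shot('wrist','w7')
d=s['tool_pos'][:2]-[.5218,-.2577]; print(np.hypot(*d),np.degrees(np.arctan2(d[1],d[0])))
E
```

```text
[ 0.48982509 -0.24168051  0.21325819] [-0.00351165  0.98074252  0.2003471 ] [-5.74926902e-01  3.62953105e-01 -1.79376222e-01  1.02950231e+00
  9.56945181e-04 -1.69290172e+00]
0.03576337241308603 153.38904102977443
```

View pics/w7.png

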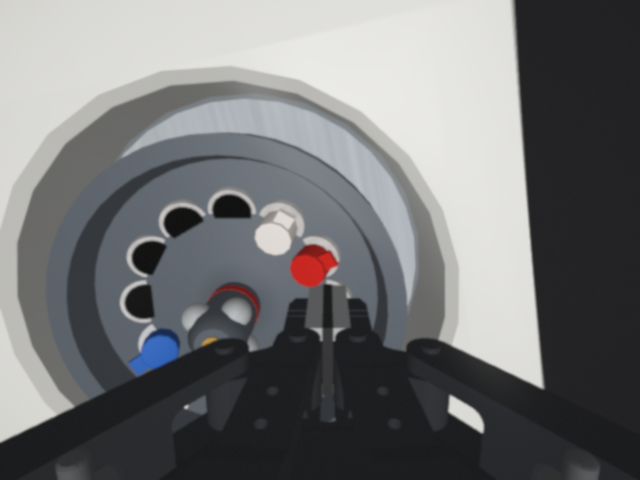

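Request:
{"op": "servo_tool", "data": {
  "series": [
    [[0.44,-0.03,0,-0.125,1],[0.87,-0.11,0,-0.25,1],[1.28,-0.24,0,-0.375,1],[1.68,-0.43,0,-0.5,1],[2.05,-0.66,0,-0.625,1],[2.39,-0.94,0,-0.75,1],[2.69,-1.26,0,-0.875,1],[2.95,-1.61,0,-1.0,1],[3.16,-1.99,0,-1.1,1],[3.32,-2.4,0,-1.2,1]]
  ]
}}

```text
time: 13.1
tool_pos: [0.4967, -0.2823, 0.2132]
tool_rot: [-2.877, 1.261, 0.002]
contact_force: [-1.0, 1.5, 0.2]
gripper_width: -0.001
```

```bash
python3 - <<'E'
from h import *
s=r.get_state(); print(s['tool_pos'],s['contact_force'],s['q'])
d=s['tool_pos'][:2]-[.5218,-.2577]; th=np.arctan2(d[1],d[0]);print(np.hypot(*d),np.degrees(th))
M=R.from_rotvec(s['tool_rot']).as_matrix()
for k in range(1,11):
    a=th+.05*k; p=np.array([.5218+.035*np.cos(a),-.2577+.035*np.sin(a),s['tool_pos'][2]])-s['tool_pos']; print((M.T@p*100).round(2))
c=shot('wrist','w8'); c=shot('top','t8')
E
```

```text
[ 0.49666631 -0.28228753  0.21319693] [-0.96811404  1.49356036  0.22585534] [-6.27854973e-01  4.11043669e-01 -1.06887185e-01  1.05414657e+00
 -2.29601394e-05 -2.94296807e+00]
0.03516033796094143 -135.6293369796277
[ 0.17 -0.03 -0.  ]
[ 0.35 -0.04 -0.  ]
[ 0.52 -0.07 -0.  ]
[ 0.69 -0.11 -0.  ]
[ 0.86 -0.15 -0.  ]
[ 1.03 -0.2  -0.  ]
[ 1.19 -0.26 -0.  ]
[ 1.35 -0.33 -0.  ]
[ 1.51 -0.41 -0.  ]
[ 1.66 -0.49 -0.  ]
```

View pics/w8.png

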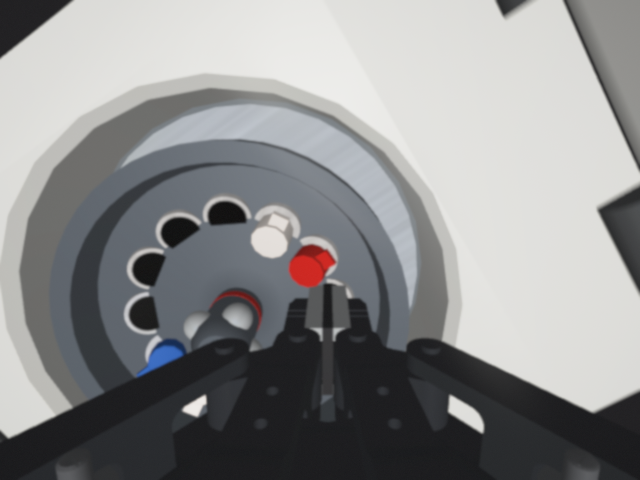

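Request:
{"op": "servo_tool", "data": {
  "series": [
    [[0.17,-0.03,0,0,1],[0.35,-0.04,0,0,1],[0.52,-0.07,0,0,1],[0.69,-0.11,0,0,1],[0.86,-0.15,0,0,1],[1.03,-0.2,0,0,1],[1.19,-0.26,0,0,1],[1.35,-0.33,0,0,1],[1.51,-0.41,0,0,1],[1.51,-0.41,0,0,1]]
  ]
}}

```text
time: 14.45
tool_pos: [0.5106, -0.2911, 0.2135]
tool_rot: [2.876, -1.263, 0.001]
contact_force: [-0.5, -0.5, 0.0]
gripper_width: 0.001
```

```bash
python3 - <<'E'
from h import *
s=r.get_state(); print(s['tool_pos'],s['contact_force'],s['q'][[0,5]])
c=shot('wrist','w9')
f=c['frame'];hsv=cv2.cvtColor(f,cv2.COLOR_RGB2HSV)
E
```

```text
[ 0.51060563 -0.29106585  0.21350666] [-0.49702892 -0.52058153  0.02290888] [-0.62597768 -2.94019006]
```

View pics/w9.png

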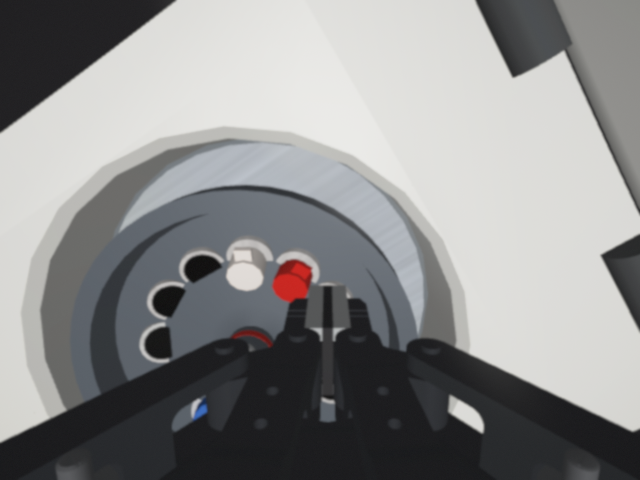

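Request:
{"op": "servo_tool", "data": {
  "series": [
    [[-0.3,0,0,0,1],[-0.3,0,-2,0,1],[-0.3,0,-5,0,1],[-0.3,0,-8,0.18,1],[-0.3,0,-10,0.36,1],[-0.3,0,-10,0.54,1],[-0.3,0,-10,0.72,1],[-0.3,0,-10,0.9,1],[-0.3,0,-10,1.08,1],[-0.3,0,-10,1.26,1]]
  ]
}}

```text
time: 15.75
tool_pos: [0.5082, -0.2884, 0.3135]
tool_rot: [-1.572, 2.719, -0.0]
contact_force: [-1.0, -0.5, 0.3]
gripper_width: -0.0
```

```bash
python3 - <<'E'
from h import *
s=r.get_state(); print(s['tool_pos'],s['contact_force'],s['q'][[0,5]])
c=shot('wrist','w10')
E
```

```text
[ 0.50824725 -0.28842464  0.31347885] [-0.97540471 -0.48722715  0.25989293] [-0.62478698 -1.67318083]
```

View pics/w10.png

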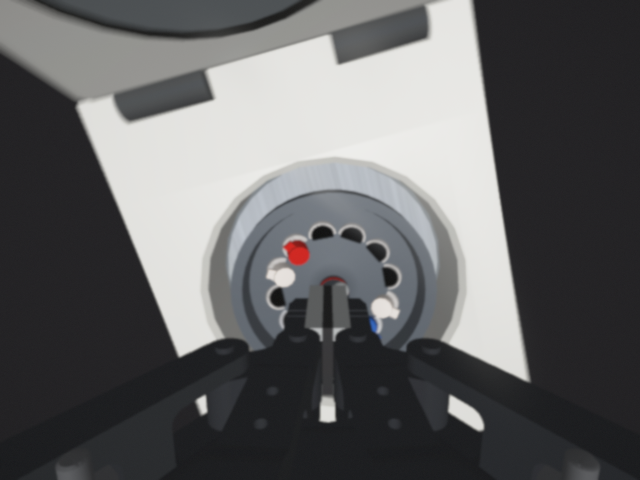

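```bash
python3 - <<'E'
from h import *
c=load('w10'); p=onz(c,298,252,.146); d=p[:2]-[.5218,-.2577]; print(np.hypot(*d),np.degrees(np.arctan2(d[1],d[0])))
s=r.get_state(); M=R.from_rotvec(s['tool_rot']).as_matrix()
print(np.degrees(np.arctan2(M[1,0],M[0,0])), M.T@(np.array([.433,.162,s['tool_pos'][2]])-s['tool_pos'])*100)
E
```

```text
0.03388271781625167 -79.90335724404173
-120.13774402457938 [-3.51783796e+01  2.91230178e+01 -3.18046432e-03]
```

The red cap is now at -80°, against about -105° at the start, so the rotor has turned about 385°. Next, the lid.

Request:
{"op": "servo_tool", "data": {
  "series": [
    [[-3,2.5,0,0.15,0],[-7.5,6.2,0,0.3,0],[-12,10,0,0.45,-1],[-16.5,13.7,0,0.6,-1],[-21,17.4,0,0.75,-1],[-25.5,21,0,0.9,-1],[-30,24.8,0,1.045,-1],[-33.5,27.8,0,1.045,-1],[-35.2,29.1,0,1.045,-1],[-35.2,29.1,0,1.045,-1]]
  ]
}}

```text
time: 17.05
tool_pos: [0.4286, 0.1624, 0.3135]
tool_rot: [-0.023, 3.141, 0.0]
contact_force: [0.4, 0.0, -1.0]
gripper_width: 1.003
```

```bash
python3 - <<'E'
from h import *
s=r.get_state(); print(s['tool_pos'],s['contact_force'],s['q'][[0,5]]); M=R.from_rotvec(s['tool_rot']).as_matrix();print(M.round(3))
c=shot('wrist','w11')
E
```

```text
[0.42862546 0.16242523 0.3134913 ] [ 0.42429057  0.04677423 -1.02660746] [0.22369269 0.20933923]
[[-1.    -0.014  0.   ]
 [-0.014  1.     0.   ]
 [-0.     0.    -1.   ]]
```

View pics/w11.png

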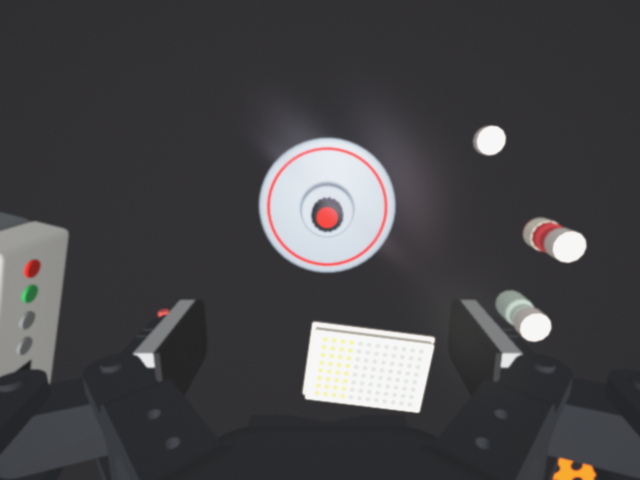

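```bash
python3 - <<'E'
from h import *
c=load('w11'); f=c['frame'];hsv=cv2.cvtColor(f,cv2.COLOR_RGB2HSV)
roi=np.zeros(f.shape[:2],'uint8'); roi[120:290,240:410]=1
m=(((hsv[...,0]<8)|(hsv[...,0]>172))&(hsv[...,1]>130)&(hsv[...,2]>80)).astype('uint8')*roi
n,l,st,ce=cv2.connectedComponentsWithStats(m)
for i in range(1,n):
    if st[i,4]>60: print(st[i],ce[i]); 
k=[i for i in range(1,n) if st[i,4]>60 and st[i,2]<40][0]
print('knob',onz(c,*ce[k],.051))
ring=[i for i in range(1,n) if st[i,2]>90]
ys,xs=np.where(np.isin(l,ring)) if ring else np.where((m>0)&(l!=k))
P=np.array([onz(c,x,y,.0115)[:2] for x,y in zip(xs,ys)])
A=np.c_[2*P,np.ones(len(P))];x=np.linalg.lstsq(A,(P**2).sum(1),rcond=None)[0];print('ring',x[:2],np.sqrt(x[2]+x[:2]@x[:2]))
disc=((hsv[...,2]>150)&(roi>0)).astype('uint8');cs=max(cv2.findContours(disc,0,1)[0],key=cv2.contourArea)[:,0]
P=np.array([onz(c,x,y,.0115)[:2] for x,y in cs])
A=np.c_[2*P,np.ones(len(P))];x=np.linalg.lstsq(A,(P**2).sum(1),rcond=None)[0];print('disc',x[:2],np.sqrt(x[2]+x[:2]@x[:2]))
E
```

```text
[268 169 109  96 244] [305.50409836 235.99180328]
[316 207  22  21 349] [326.40114613 217.44126074]
knob [0.4340609  0.16262979 0.051     ]
ring [0.43369258 0.16295969] 0.054917498673111985
disc [0.43291985 0.16285407] 0.06309554497012991
```

Request:
{"op": "servo_tool", "data": {
  "series": [
    [[-0.25,0,2,0,-1],[-0.5,0.03,6,0,-1],[-0.5,0.03,10,0,-1],[-0.5,0.03,14,0,-1],[-0.5,0.03,17.5,0,-1],[-0.5,0.03,19.5,0,-1],[-0.5,0.03,20.5,0,-1],[-0.5,0.03,21,0,-1],[-0.5,0.03,21.2,0,-1],[-0.5,0.03,21.2,0,-1]]
  ]
}}

```text
time: 18.35
tool_pos: [0.4346, 0.1615, 0.1019]
tool_rot: [-0.015, 3.14, 0.0]
contact_force: [-0.5, 0.5, -0.4]
gripper_width: 1.0
```

```bash
python3 - <<'E'
from h import *
s=r.get_state(); print(s['tool_pos'],s['contact_force'])
c=shot('wrist','w12'); print(onz(c,320,240,.05))
c=shot('side','s12');f=c['frame'][250:420,270:480,::-1]; cv2.imwrite('pics/s12c.png',cv2.resize(f,None,fx=3,fy=3))
E
```

```text
[0.43464175 0.16154995 0.10194344] [-0.52226578  0.53046035 -0.36981603]
[0.40289721 0.1599321  0.05      ]
```

View pics/w12.png

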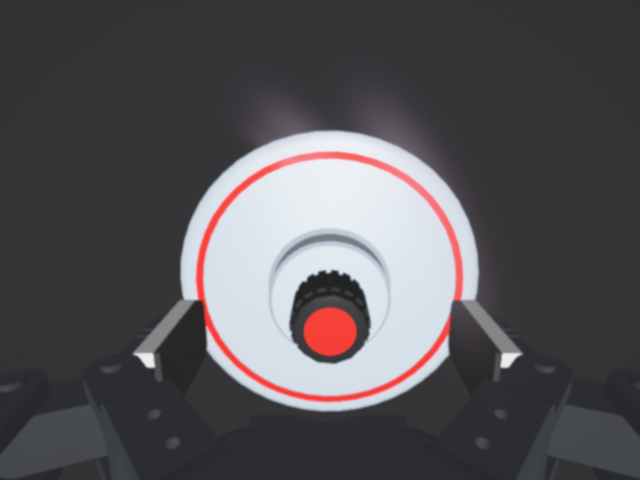

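View pics/s12c.png

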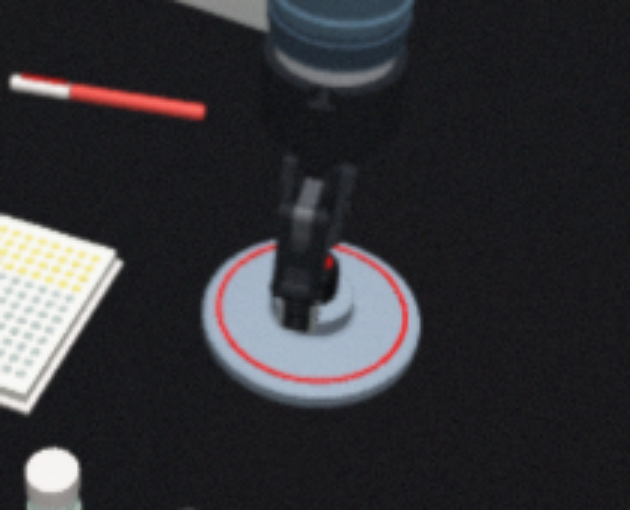

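```bash
python3 - <<'E'
from h import *
c=load('w12'); print(onz(c,330,331,.051))
E
```

```text
[0.43373112 0.16337704 0.051     ]
```

Request:
{"op": "servo_tool", "data": {
  "series": [
    [[0,0,0,0,-0.3],[0,0,0,0,0.2],[0,0,0,0,1],[0,0,0,0,1],[0,0,0,0,1],[0,0,0,0,1],[0,0,0,0,1],[0,0,0,0,1],[0,0,0,0,1],[0,0,0,0,1]]
  ]
}}

```text
time: 19.7
tool_pos: [0.4342, 0.1615, 0.1017]
tool_rot: [-0.014, 3.141, 0.0]
contact_force: [-0.8, 0.5, 5.3]
gripper_width: 0.284
```

```bash
python3 - <<'E'
from h import *
s=r.get_state(); print(s['tool_pos'],s['contact_force'],s['ft_torque'],s['gripper_width'])
c=shot('wrist','w13')
E
```

```text
[0.43423329 0.16154396 0.10167654] [-0.82717257  0.52804098  5.32268035] [-0.01740692  0.2664973  -0.00764811] 0.283898073191813
```

View pics/w13.png

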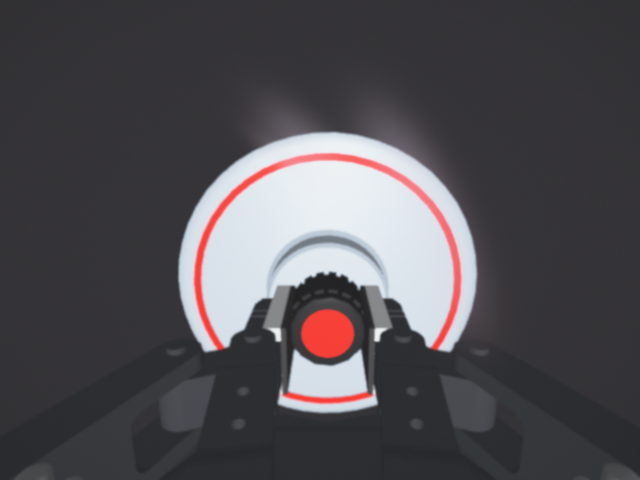

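Request:
{"op": "servo_tool", "data": {
  "series": [
    [[0,0,-0.5,0,1],[0,0,-2,0,1],[0,0,-5,0,1],[0,0,-9,0,1],[0,0,-13,0,1],[0,0,-17,0,1],[0,0,-19.5,0,1],[0,0,-20.5,0,1],[0,0,-20.5,0,1],[0,0,-20.5,0,1]]
  ]
}}

```text
time: 21.0
tool_pos: [0.4334, 0.1614, 0.3049]
tool_rot: [0.014, -3.139, 0.001]
contact_force: [0.8, 0.1, -1.0]
gripper_width: 0.281
```

```bash
python3 - <<'E'
from h import *
s=r.get_state(); print(s['tool_pos'],s['contact_force'],s['ft_torque'],s['gripper_width'])
M=R.from_rotvec(s['tool_rot']).as_matrix(); print(M.round(4)); print(M.T@(np.array([.5223,-.2577,s['tool_pos'][2]])-s['tool_pos'])*100)
c=shot('wrist','w14')
E
```

```text
[0.43338972 0.16136105 0.3049394 ] [ 0.82128919  0.06301043 -0.98199365] [ 0.00737411 -0.07527691 -0.03175547] 0.281301052889264
[[-1.0e+00 -9.2e-03 -2.6e-03]
 [-9.2e-03  1.0e+00 -7.0e-04]
 [ 2.6e-03 -6.0e-04 -1.0e+00]]
[-8.50446285e+00 -4.19862608e+01  5.08974636e-03]
```

View pics/w14.png

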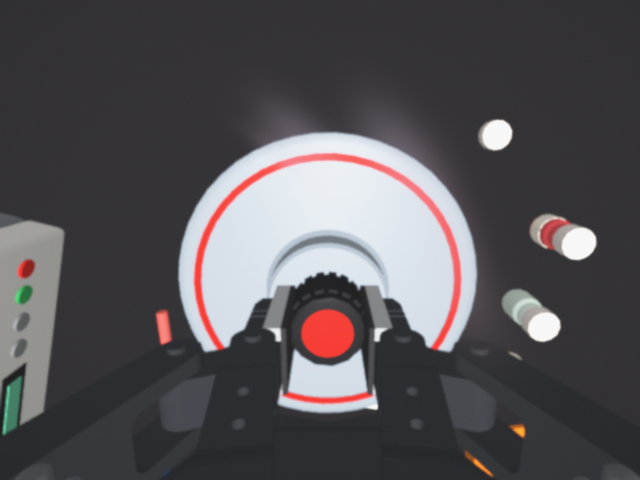

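Request:
{"op": "servo_tool", "data": {
  "series": [
    [[-0.3,-1.5,0,0,1],[-1,-5,0,0,1],[-2,-10,0,0,1],[-3,-15,0,0,1],[-4,-20,0,0,1],[-5,-25,0,0,1],[-6,-30,0,0,1],[-7.1,-35,0,0,1],[-8,-39.5,0,0,1],[-8.5,-41.5,0,0,1]]
  ]
}}

```text
time: 22.3
tool_pos: [0.5223, -0.2562, 0.3054]
tool_rot: [0.009, -3.14, 0.001]
contact_force: [0.5, 0.6, -1.1]
gripper_width: 0.284
```

Request:
{"op": "servo_tool", "data": {
  "series": [
    [[0,-0.25,0,0,1],[0,-0.5,0,0,1],[0,-0.5,0,0,1],[0,-0.5,0,0,1],[0,-0.5,0,0,1],[0,-0.5,0,0,1],[0,-0.5,0,0,1],[0,-0.5,0,0,1],[0,-0.5,0,0,1],[0,-0.5,0,0,1]]
  ]
}}

```text
time: 23.55
tool_pos: [0.5229, -0.2577, 0.3064]
tool_rot: [-0.014, 3.142, -0.0]
contact_force: [-0.6, 0.6, -0.8]
gripper_width: 0.282
```

```bash
python3 - <<'E'
from h import *
s=r.get_state(); print(s['tool_pos'],s['contact_force'],s['gripper_width'])
M=R.from_rotvec(s['tool_rot']).as_matrix(); print(M.round(4)); print(M.T@(np.array([.5223,-.2577,s['tool_pos'][2]])-s['tool_pos'])*100)
c=shot('wrist','w15');c=shot('side','s15');f=c['frame'][60:220,290:490,::-1]; cv2.imwrite('pics/s15c.png',cv2.resize(f,None,fx=3.5,fy=3.5,interpolation=cv2.INTER_CUBIC))
E
```

```text
[ 0.52294269 -0.25773397  0.30638147] [-0.55243333  0.60539448 -0.77117559] 0.282192849411737
[[-1.0e+00 -9.1e-03  0.0e+00]
 [-9.1e-03  1.0e+00 -1.0e-04]
 [-0.0e+00 -1.0e-04 -1.0e+00]]
[ 6.42356804e-02  3.98154297e-03 -3.43095643e-07]
```

View pics/w15.png

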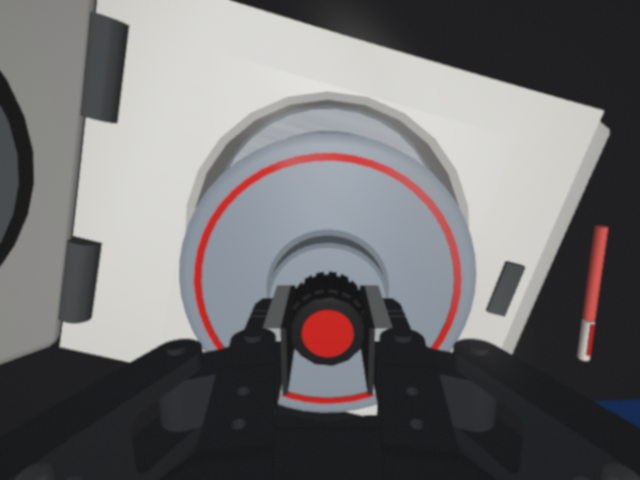

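View pics/s15c.png

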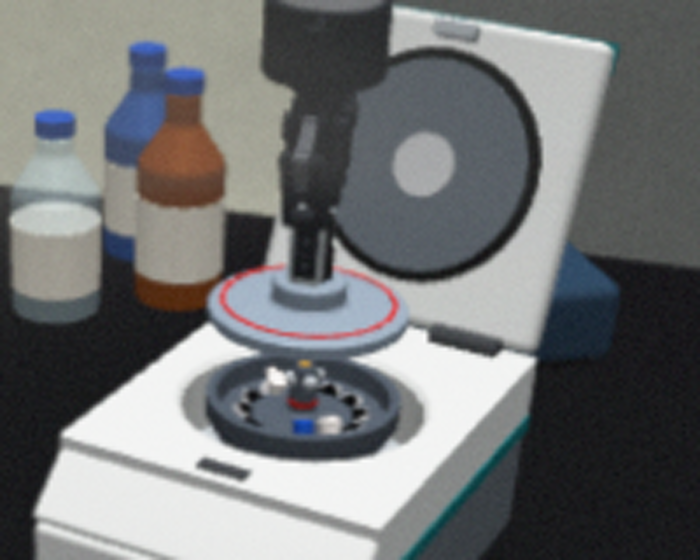

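```bash
python3 - <<'E'
from h import *
for nm,zt in(('w13',.1017),('w15',.3064)):
    c=load(nm); f=c['frame'];hsv=cv2.cvtColor(f,cv2.COLOR_RGB2HSV)
    m=(((hsv[...,0]<8)|(hsv[...,0]>172))&(hsv[...,1]>120)&(hsv[...,2]>80)).astype('uint8'); m[:,:185]=0;m[:,475:]=0
    n,l,st,ce=cv2.connectedComponentsWithStats(m); 
    k=[i for i in range(1,n) if 30<st[i,2]<80 and st[i,4]>1000 ][0]
    dz=zt-.1017; print('knob',onz(c,*ce[k],.051+dz),ce[k])
    m[l==k]=0; ys,xs=np.where(m>0); P=np.array([onz(c,x,y,.0115+dz)[:2] for x,y in zip(xs,ys)])
    A=np.c_[2*P,np.ones(len(P))]
    x=np.linalg.lstsq(A,(P**2).sum(1),rcond=None)[0];print('ring',x[:2],np.sqrt(x[2]+x[:2]@x[:2]),len(P))
E
```

```text
knob [0.43393487 0.16243397 0.051     ] [327.13623327 333.12476099]
ring [0.43390516 0.1624055 ] 0.05489849862460832 3477
knob [ 0.52257877 -0.25682293  0.2557    ] [327.20483092 332.99275362]
ring [ 0.52261362 -0.25686769] 0.054892722718592905 3941
```

Request:
{"op": "servo_tool", "data": {
  "series": [
    [[0.06,0,0.5,0,1],[0.12,0,1,0,1],[0.12,0,1.5,0,1],[0.12,0,2,0,1],[0.12,0,2.5,0,1],[0.12,0,3,0,1],[0.12,0,3.3,0,1],[0.12,0,3.6,0,1],[0.12,0,3.6,0,1],[0.12,0,3.6,0,1]]
  ]
}}

```text
time: 24.9
tool_pos: [0.5218, -0.2577, 0.2706]
tool_rot: [-0.014, 3.141, -0.0]
contact_force: [0.0, -0.2, -1.1]
gripper_width: 0.282
```

```bash
python3 - <<'E'
from h import *
s=r.get_state(); print(s['tool_pos'],s['contact_force'],s['ft_torque'],s['gripper_width'])
c=shot('side','s16');f=c['frame'][60:220,290:490,::-1]; cv2.imwrite('pics/s16c.png',cv2.resize(f,None,fx=3.5,fy=3.5,interpolation=cv2.INTER_CUBIC))
E
```

```text
[ 0.52183653 -0.25772786  0.27056584] [ 0.02540518 -0.16439526 -1.05322179] [-0.00154921 -0.02684934 -0.01520644] 0.2824284792574979
```

View pics/s16c.png

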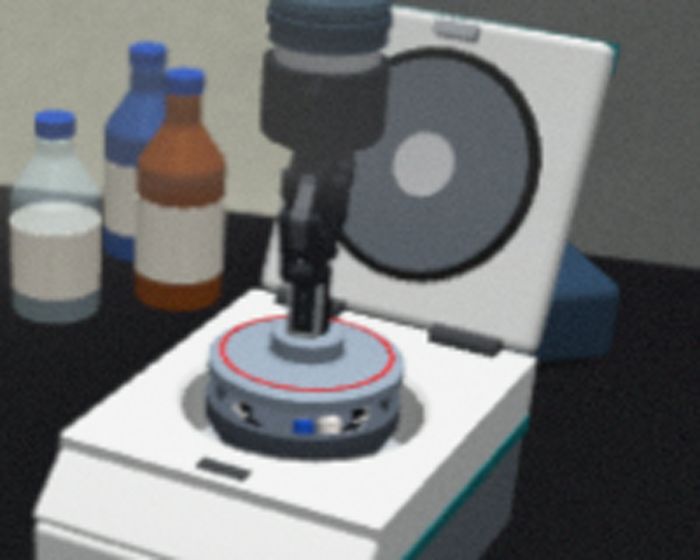

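Request:
{"op": "servo_tool", "data": {
  "series": [
    [[0,0,0.1,0,1],[0,0,0.2,0,1],[0,0,0.3,0,1],[0,0,0.4,0,1],[0,0,0.5,0,1],[0,0,0.6,0,1],[0,0,0.65,0,1],[0,0,0.7,0,1],[0,0,0.7,0,1],[0,0,0.7,0,1]]
  ]
}}

```text
time: 26.2
tool_pos: [0.5221, -0.2579, 0.2645]
tool_rot: [-0.015, 3.14, -0.002]
contact_force: [-1.7, 0.3, 5.1]
gripper_width: 0.279
```

Request:
{"op": "servo_tool", "data": {
  "series": [
    [[0,0,0.1,0,1],[0,0,0.25,0,1],[0,0,0.4,0,1],[0,0,0.55,0,1],[0,0,0.7,0,1],[0,0,0.85,0,1],[0,0,1.0,0,1],[0,0,1.1,0,1],[0,0,1.2,0,1],[0,0,1.3,0,1]]
  ]
}}

```text
time: 27.45
tool_pos: [0.5216, -0.2575, 0.2516]
tool_rot: [-0.015, 3.141, -0.001]
contact_force: [-5.0, 1.5, 10.6]
gripper_width: 0.283
```

```bash
python3 - <<'E'
from h import *
s=r.get_state(); print(s['tool_pos'],s['contact_force'],s['ft_torque'],s['gripper_width'])
c=shot('wrist','w17');c=shot('side','s17');f=c['frame'][60:220,290:490,::-1]; cv2.imwrite('pics/s17c.png',cv2.resize(f,None,fx=3.5,fy=3.5,interpolation=cv2.INTER_CUBIC))
E
```

```text
[ 0.52155757 -0.25752772  0.25164981] [-4.96865141  1.53076745 10.61160534] [0.52013625 0.85795043 0.02794718] 0.2833046286182327
```

View pics/s17c.png

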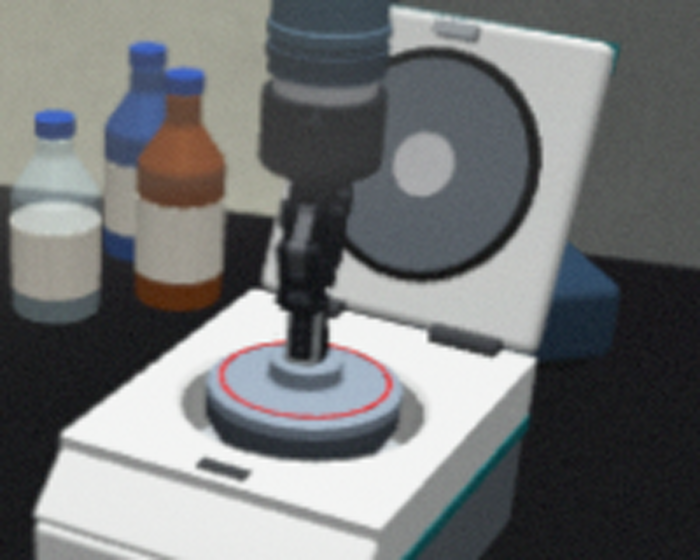

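View pics/w17.png

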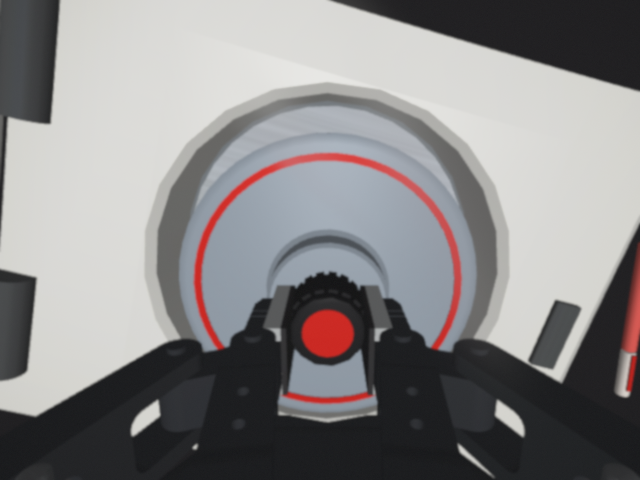

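Request:
{"op": "servo_tool", "data": {
  "series": [
    [[0.05,0,0,0,1],[0.05,0,0.05,0,1],[0.05,0,0.1,0,1],[0.05,0,0.15,0,1],[0.05,0,0.2,0,1],[0.05,0,0.2,0,1],[0.05,0,0.2,0,1],[0.05,0,0.2,0,1],[0.05,0,0.2,0,1],[0.05,0,0.2,0,1]]
  ]
}}

```text
time: 28.8
tool_pos: [0.5214, -0.2575, 0.2516]
tool_rot: [-0.015, 3.139, -0.002]
contact_force: [-4.5, 3.7, 15.3]
gripper_width: 0.283
```

```bash
python3 - <<'E'
from h import *
s=r.get_state(); print(s['tool_pos'],s['contact_force'],s['ft_torque'],s['gripper_width'])
c=shot('wrist','w18')
f=c['frame'];hsv=cv2.cvtColor(f,cv2.COLOR_RGB2HSV)
m=(((hsv[...,0]<8)|(hsv[...,0]>172))&(hsv[...,1]>120)&(hsv[...,2]>80)).astype('uint8'); m[:,:185]=0;m[:,475:]=0
n,l,st,ce=cv2.connectedComponentsWithStats(m); 
print([ce[i] for i in range(1,n) if 30<st[i,2]<80 and st[i,4]>1000])
E
```

```text
[ 0.52141464 -0.25748414  0.2516234 ] [-4.47341467  3.66827761 15.30957371] [ 0.84980783  0.95929942 -0.00351224] 0.2827889817335813
[array([327.24675325, 333.11111111])]
```

Request:
{"op": "servo_tool", "data": {
  "series": [
    [[0.05,0.05,0.05,0,1],[0.1,0.1,0.1,0,1],[0.1,0.1,0.2,0,1],[0.1,0.1,0.3,0,1],[0.1,0.1,0.4,0,1],[0.1,0.1,0.4,0,1],[0.1,0.1,0.4,0,1],[0.1,0.1,0.4,0,1],[0.1,0.1,0.4,0,1],[0.1,0.1,0.4,0,1]]
  ]
}}

```text
time: 30.1
tool_pos: [0.5212, -0.2573, 0.2515]
tool_rot: [-0.015, 3.134, -0.007]
contact_force: [-10.2, 5.1, 31.8]
gripper_width: 0.282
```

```bash
python3 - <<'E'
from h import *
s=r.get_state(); print(s['tool_pos'],s['contact_force'],s['ft_torque'],s['gripper_width'])
c=shot('wrist','w19');t=shot('top','t19');shot('side','s19')
f=c['frame'];hsv=cv2.cvtColor(f,cv2.COLOR_RGB2HSV)
m=(((hsv[...,0]<8)|(hsv[...,0]>172))&(hsv[...,1]>120)&(hsv[...,2]>80)).astype('uint8'); m[:,:185]=0;m[:,475:]=0
n,l,st,ce=cv2.connectedComponentsWithStats(m); 
print([ce[i] for i in range(1,n) if 30<st[i,2]<80 and st[i,4]>1000])
E
```

```text
[ 0.52119665 -0.25728208  0.25149698] [-10.17444501   5.14926915  31.83255271] [ 1.29078138  1.91757892 -0.00809535] 0.2822792087969193
[array([327.14630613, 333.27522936])]
```

View pics/s19.png

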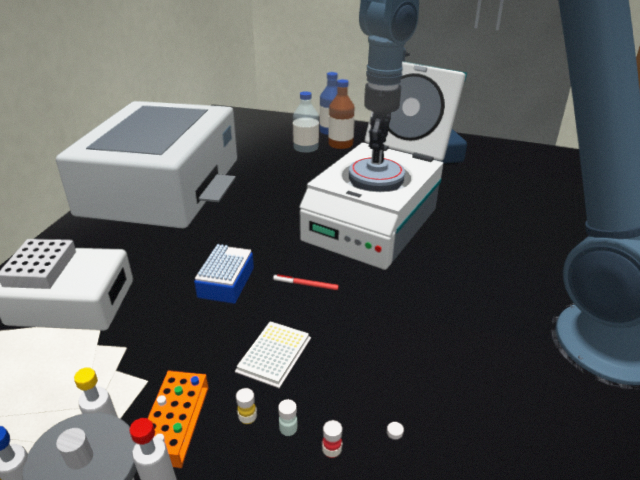

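View pics/w19.png

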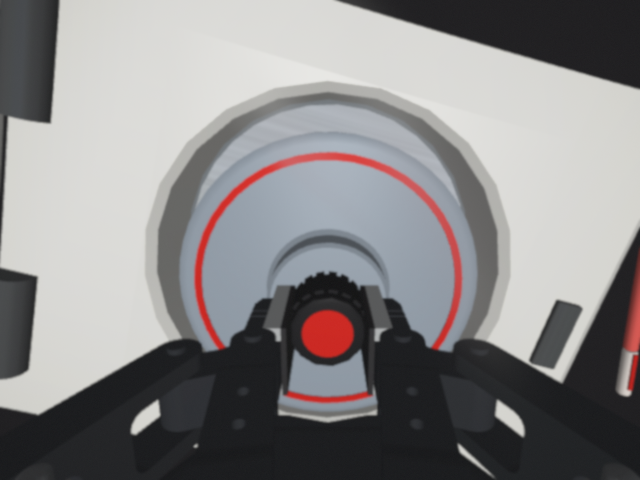

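Request:
{"op": "servo_tool", "data": {
  "series": [
    [[0,0,0,0,1],[0,0,0,0,1],[0,0,0,0,1],[0,0,0,0,1],[0,0,0,0,1],[0,0,0,0,1],[0,0,0,0,1],[0,0,0,0,1],[0,0,0,0,1],[0,0,0,0,1]]
  ]
}}

```text
time: 31.5
tool_pos: [0.5212, -0.2573, 0.2515]
tool_rot: [-0.015, 3.134, -0.008]
contact_force: [-9.8, 5.3, 32.9]
gripper_width: 0.28
```

Force and height are both holding steady, so I'm handing in.

```bash
python3 -c "
from cell import r
print(r.sign_off())"
```

```text
the job is handed in; nothing more can be done
None
```

The rotor has been turned by hand through more than a full turn, and the lid is on the hub, down on the rim. The arm is still gripping the knob and pressing down with about 33 N. I handed in at about 31.5 s.

- **Rotor turn:** I pushed it counter-clockwise against the red cap with the closed fingers, at roughly 1 rad/s. The red cap went from about -105° to -80° one turn on, so about 385° in all. It ran free.
- **Jam during the turn:** At about 98° the finger pressed the cap radially, with about 22 N sideways. I backed off, turned the finger square to the push, and finished with forces of 3 N or less at the checks.
- **Lid:** It first touched the spring balls at 13 mm above home, as expected, then went down to home height. The height stayed within about 0.2 mm as I raised the push from 11 N to 33 N, so it is on a hard stop. The lid did not slip in the grip. I did not pull up to test the catch.
- **Last check:** A hold of just over a second showed no change in position and a steady force. About 11 N of sideways force remains at the wrist, and I could not bring it down by shifting the tool.
- **Bench:** In the last side view the other items look to be where they were at the start. I did not measure them.

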